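Find the hidden catch of the lid drawer

ROBOT

A 7-joint arm with a two-finger parallel gripper is mounted at the origin on the work surface. World frame = base frame: x ahead of the robot, y to its left, z up, the work surface at z = 0. Lengths are in m, angles in rad, forces in N, time in s.
With the tool pointing down it reaches from about 0.4 to 0.85 m from the base axis. Payload 10.4 kg.
Tool frame: the origin (TCP) lies midway between the tips of the shut fingers; the grasp point (between the pads) lies 19 mm behind it; z points along the fingers, y is the line along which they close (so a half turn about z gives the same grasp; the last joint's range is limited). The gripper opens to 85 mm and grips with 20 to 120 N. Pads are 22 mm wide; open, the fingers measure 114 mm over their backs; the gripper's body (76 mm by 85 mm) begins 54 mm behind the grasp point. The pads swing forward as they close: fully open they stand 13 mm farther back than shut.
Start: joints at [-1.251, 0.332, -0.065, 1.46, 0.022, 1.35, -0.088], TCP at [0.21, 0.589, 0.231] pointing down, gripper open.
Joint ranges: [-2.6, 2.6], [-0.5, 2.12], [-1.47, 1.34], [0.16, 2.42], [-1.27, 4.41], [0.06, 2.06], [-2.6, 2.6]. Speed limits (rad/s): [2.22, 2.22, 2.79, 2.79, 3.14, 3.14, 3.14].

INTERFACE

Orientations are given as a unit quaternion [x, y, z, w].
In Python, from workcell import monitor, eyes, manip gives the robot as it stands.
- The arm moves only by the tool send_rows, never from a script. Its arguments are lists of equal length, an entry for each row: "offset": the shift along the tool's x, y, z in mm, a list of three; "roll": the turn about the tool's z in rad. In form: {"offset": [[tx, ty, tz], ...], "roll": [roll, ...]}. A call has exactly 5 rows; each row is the pose to reach, as a shift and turn from the pose commanded when the call began, along the tool's axes at that moment; what a row does not reach only later rows make up. A row lasts 1/12 s, in which the tool goes at most 41.7 mm and 7.16 degrees, less where a joint would pass 70% of its speed; a pose out of reach is approached as far as the arm can. A call with a gripper value outside its range is refused whole. "jaw" is the opening, from 0 (shut) to 1 (fully open), set as the call begins (left out, the last holds). The fingers move at their own pace and stop on an object; "newtons" is the grip in N (left out, the last holds). Time passes only in rows, so rows that repeat a pose let the fingers close, or fill a call up. It gives the time, the measured TCP pose, the force and the opening at its end, in the units of the state.
- monitor.get_obs(): the state, without advancing time (a new reading comes with each control period).
- eyes.camera(name): name is "scene" or "top" or "wrist"; returns (picture, depth): 420x560x3 uint8, blue, green, red; 420x560 float32, m along the optical axis (not along the pixel's ray), 0 where there is no reading.
- eyes.camera_params(name): a dict with "fovy" (degrees; the focal length in pixels is half the picture's height over the tangent of half this angle, whatever the lens; pixels are square), "cx", "cy" (the principal point, pixels), "R" (3x3) and "t" (3): a world point X has camera coordinates R X + t. Camera axes: x right, y down, z forward; pixel columns grow to the right and rows downward; lengths in m; the calibration is good to about 2 mm. A picture is of the moment at which its call begins: read the wrist's pose just before it. camera_params takes no time and is no camera call; for the wrist camera it gives the pose at the moment of the call.
- manip.hand_in(): hands the job in, once; it reports no verdict.
The state is a dict: "clock": time; "joint_pos": joint angles; "joint_velocities": joint speeds; "tau": joint torques, N m; "position": TCP position; "ee_rot": TCP orientation; "ft_force": force on the tool from outside, world axes, zero at the start; "torque": the same for the moment, N m; "grip_width": opening from 0.0 (shut) to 1.0 (fully open).
Only numpy, scipy, OpenCV 4.12 (cv2) and the standard library are available. Lean on these libraries where they do the work, as an engineer would, in place of code of your own. Each camera call takes 0.05 s, during which the arm holds its last target. There are 200 camera calls.

TASK

The lid drawer has no handle: one of the six identical wooden squares let flush into the top of its pine box is a hidden push-button. Feel across the squares with the fingertips, pressing gently, until you find the one that gives; press that one all the way down so that the drawer springs open, then let the button come back up and leave the drawer open. Pick nothing up, and leave the jar, bowl, funnel and jar opener where they are.

Things in the scene. Friction and masses are not known exactly. Their poses are not given: they have to be found in the camera images.
- lidbox: Fixed pine box, 220 (x) x 330 (y) x 100 mm high, with a handleless drawer in its -x face (the darker drawer front adds 12 mm there). Origin: centre of its underside, on the shelf; z up, -x is the way the drawer opens. The flat top is 100 mm above the origin and carries the row of six squares (see panel). The wood is soft: over 60 N dents it.
- panel (a point): Centre of the row of six squares, on the top surface, at (-35, 0, 100) mm of lidbox, same axes. The flush darker wooden squares, each 54 (x) x 44 (y) mm, have centres at y = -125, -75, -25, 25, 75, 125 mm from here, in openings 1 mm wider all round with 4 mm pine ribs between. Five are solid; one, at random and not told by eye, is the button.
- catch (a joint): Travel of the hidden button in m: 0 = flush with the top, 0.007 = fully pressed. It is sprung: about 2 N starts it moving straight down, about 5 N holds it fully down, and it returns flush when let go. From about 0.004 on it frees the drawer.
- drawer (a joint): Drawer slide in m: 0 = shut and held by the catch, 0.09 = fully open (its spring drives it all the way out towards the box's -x in about half a second once the catch is pressed; it stays out by itself).
- jar: Bystander: loose closed glass jar, 76 mm diameter, 130 mm high, standing beside the box at its +y end. Origin: centre of its underside.
- bowl: Bystander: loose white ceramic bowl, 130 mm across, 55 mm high, beside the box at its -y end. Origin: centre of its underside.
- funnel: Bystander: loose stainless funnel standing mouth down behind (+x of) the box, 110 mm across, 105 mm high. Origin: centre of its underside.
- opener: Bystander: loose blue plastic jar opener lying on top of the box behind the squares, 14 mm thick, about 160 mm long along its y, 70 mm wide at its ring end (-y). Origin: on its underside, near the middle of its length.

How it is judged:
By the outcome, as a careful person would: the job done as asked, in the order asked, and still so for the second after the job is handed in, with the robot touching nothing.
It also fails if it takes over 45 s, if anything falls off the work surface, if the arm or the gripper's body presses on something with over 40 N, if the wrist force passes 120 N, or if a joint passes its speed limit or range.

## Working session

There is one attempt and no reset: what is moved stays moved. The work goes in short steps, Python scripts to look and compute and a tool call to move; the robot and the scene stay as the last step left them, time stands still between calls to the robot, and variables do not carry over. Pictures are saved under pics/ and viewed, on a budget of 10 in all, crops included, one or two more only if the job needs it, and the job is handed in when it is done.

Besides the shell and the picture viewer there is one more tool, called after "Emit:" by a JSON object that holds its "op" and its "data". send_rows: Moves the arm, as the interface text tells. Its arguments: {"type":"object","properties":{"offset":{"type":"array"},"roll":{"type":"array"},"jaw":{"type":"number"},"newtons":{"type":"number"}},"required":["offset","roll"]}

```bash
mkdir -p pics
python3 - <<'E'
from workcell import monitor, eyes
import cv2, numpy as np
print(monitor.get_obs())
for n in ("scene","top"):
    im,d=eyes.camera(n); cv2.imwrite(f"pics/{n}1.png",im); np.save(f"pics/{n}1.npy",d); p=eyes.camera_params(n); print(n,p)
E
```

```text
{'clock': 0.0, 'joint_pos': array([-1.25060502,  0.33285522, -0.0647258 ,  1.46093805,  0.02158778,
        1.34988214, -0.08852578]), 'joint_velocities': array([-0.00160155,  0.0024047 ,  0.00011352, -0.00071889, -0.00035009,
       -0.00142541,  0.00099193]), 'tau': array([-7.08712832e-04, -6.25444293e+01,  4.85680648e-02, -3.91614532e+01,
        1.61344442e-02,  9.71854432e-03,  4.43860841e-07]), 'position': array([0.20993551, 0.58829512, 0.23052794]), 'ee_rot': array([ 1.70549376e-01,  9.85348887e-01, -6.87095323e-04, -9.67074344e-05]), 'ft_force': array([ 0.50088312, -0.02174292,  0.5146013 ]), 'torque': array([-0.02149367, -0.01152935,  0.06335933]), 'grip_width': 0.9972231877367043}
scene {'fovy': 51.72019008299105, 'cx': 281.779193216302, 'cy': 212.59710575199512, 'R': array([[ 0.23074295,  0.97288664,  0.0157886 ],
       [ 0.81120035, -0.18338399, -0.55526957],
       [-0.53731897,  0.14093225, -0.83152055]]), 't': array([-0.1660371 , -0.47751326,  1.31625424])}
top {'fovy': 50.41337286477598, 'cx': 280.6407826031746, 'cy': 210.77892526110224, 'R': array([[ 0.03007947, -0.99946741, -0.01265361],
       [-0.99731826, -0.02916497, -0.06712445],
       [ 0.06671966,  0.01463874, -0.99766437]]), 't': array([0.00417484, 0.66018672, 1.08091581])}
```

View pics/top1.png

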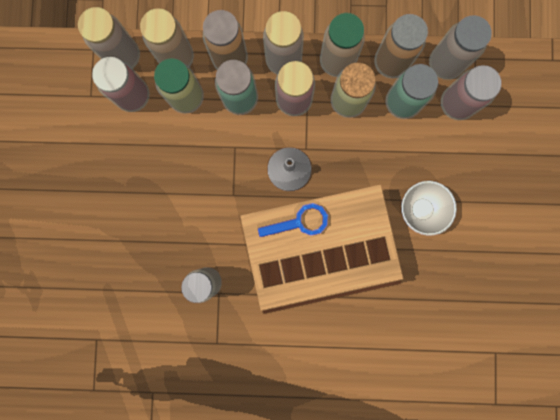

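View pics/scene1.png

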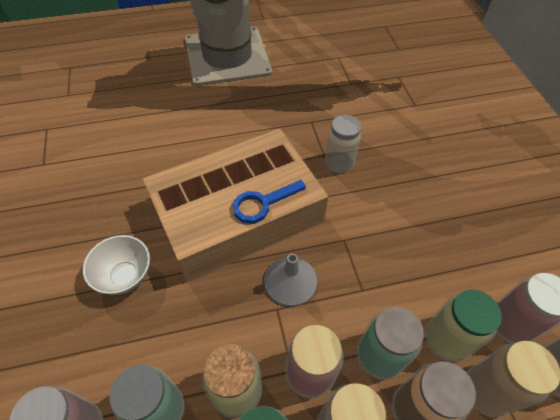

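The top view shows the box with six dark squares from about (271,274) to (378,250), the blue opener at (295,222), the jar at (200,286), the bowl at (429,208) and the funnel at (290,168). The scene view shows the same squares from (172,196) to (284,157). The arm is out of both pictures.

```bash
cat > h.py <<'E'
import numpy as np, cv2
from workcell import eyes
def cam(n):
    p=eyes.camera_params(n); f=210/np.tan(np.radians(p["fovy"])/2); return p,f
def ray(n,uv):
    p,f=cam(n); R=np.array(p["R"]);t=np.array(p["t"])
    d=np.array([(uv[0]-p["cx"])/f,(uv[1]-p["cy"])/f,1.0]); return -R.T@t, R.T@d
def plane(n,uv,z):
    c,d=ray(n,uv); return c+d*(z-c[2])/d[2]
def tri(ra,rb):
    (a,d),(b,e)=ra,rb
    s=np.linalg.lstsq(np.c_[d,-e],b-a,rcond=None)[0]; P,Q=a+s[0]*d,b+s[1]*e
    return (P+Q)/2,np.linalg.norm(P-Q)
E
python3 - <<'E'
from h import *
C={}
for n,roi in (("top",(250,225,150,75)),("scene",(140,130,165,90))):
    im=cv2.imread(f"pics/{n}1.png"); D=np.load(f"pics/{n}1.npy"); x,y,w,h=roi
    m=np.zeros(im.shape[:2],np.uint8); m[y:y+h,x:x+w]=(im[y:y+h,x:x+w].max(2)<85)*255
    cs=[c for c in cv2.findContours(m,cv2.RETR_EXTERNAL,cv2.CHAIN_APPROX_NONE)[0] if cv2.contourArea(c)>100]
    L=[]
    for c in cs:
        M=cv2.moments(c); u=np.array([M['m10'],M['m01']])/M['m00']; 
        o,d=ray(n,u); L.append(u); print(n,u.round(1),cv2.contourArea(c),(o+d*D[int(u[1]),int(u[0])]).round(4))
    C[n]=sorted(L,key=lambda u:u[0])
P=[]
for a,b in zip(C["top"],C["scene"][::-1]):
    X,e=tri(ray("top",a),ray("scene",b)); P.append(X); print(X.round(4),round(e,4))
P=np.array(P); v=P[0]-P[-1]; print(v/5,np.arctan2(-v[0],v[1]),P.mean(0))
D=np.load("pics/top1.npy")
for u in [(230,330),(200,285),(290,160),(275,228),(429,180)]:
    o,d=ray("top",u); print(u,(o+d*D[u[1],u[0]]).round(4))
E
```

```text
top [289.  268.4] 103.0 [ 5.237e-01 -5.000e-04  1.006e-01]
top [310.3 263.9] 106.0 [ 0.5352 -0.0486  0.0992]
top [331.8 258.6] 105.0 [ 0.5489 -0.0971  0.1005]
top [353.4 254.2] 107.5 [ 0.5603 -0.146   0.0999]
top [375.6 249.7] 123.0 [ 0.572  -0.1965  0.0997]
scene [147.2 210.2] 220.0 [ 5.206e-01 -2.715e-01  2.000e-04]
scene [172.1 196.9] 377.0 [ 0.5725 -0.2001  0.1009]
scene [194.7 188.3] 362.5 [ 0.5597 -0.152   0.0998]
scene [216.8 179.8] 343.0 [ 0.5453 -0.1033  0.0974]
scene [238.2 171.6] 325.0 [ 0.534  -0.0547  0.0985]
scene [259.1 163.7] 312.5 [ 0.5221 -0.006   0.0986]
scene [279.3 156. ] 299.0 [0.5097 0.0424 0.0982]
[0.5304 0.0179 0.129 ] 0.0377
[ 0.5414 -0.0285  0.1286] 0.038
[ 0.5543 -0.0754  0.1306] 0.038
[ 0.565  -0.1223  0.1298] 0.0387
[ 0.5761 -0.1701  0.1295] 0.0407
[-0.00913601  0.03760993 -0.00011057] 0.23829919728344312 [ 0.55345563 -0.07571084  0.12949944]
(230, 330) [0.3618 0.1404 0.0031]
(200, 285) [0.483  0.1953 0.1306]
(290, 160) [0.7776 0.0044 0.0745]
(275, 228) [0.6143 0.034  0.1115]
(429, 180) [ 0.7497 -0.3472  0.0022]
```

Run:
```python
from h import *
for n,roi in (("top",(250,225,150,75)),("scene",(140,130,165,90))):
    im=cv2.imread(f"pics/{n}1.png"); x,y,w,h=roi; r=im[...,2]
    for T in (100,115,130):
        m=np.zeros(r.shape,np.uint8); m[y:y+h,x:x+w]=(r[y:y+h,x:x+w]<T)*255
        L=[]
        for c in cv2.findContours(m,cv2.RETR_EXTERNAL,cv2.CHAIN_APPROX_NONE)[0]:
            A=cv2.contourArea(c); M=cv2.moments(c)
            if A<200: continue
            u=np.array([M['m10'],M['m01']])/M['m00']; X=plane(n,u,.1)
            if .48<X[0]<.6 and X[1]>-.22: L.append((*X[:2].round(4),A))
        L.sort(key=lambda a:-a[1]); print(n,T,L)
        if len(L)==6:
            P=np.array(L)[:,:2]; s=np.polyfit(np.arange(6),P,1)[0]; print(P.mean(0),s,np.hypot(*s),np.arctan2(s[0],-s[1]))
```

```text
top 100 [(np.float64(0.5103), np.float64(0.0413), 372.0), (np.float64(0.5226), np.float64(-0.0069), 366.5), (np.float64(0.535), np.float64(-0.0557), 365.0), (np.float64(0.5471), np.float64(-0.1041), 371.0), (np.float64(0.5592), np.float64(-0.1525), 372.0), (np.float64(0.5714), np.float64(-0.2009), 372.5)]
[ 0.54093333 -0.0798    ] [ 0.01221143 -0.04846286] 0.04997767011580353 0.24683662388516045
top 115 [(np.float64(0.5103), np.float64(0.0414), 396.5), (np.float64(0.5226), np.float64(-0.007), 395.0), (np.float64(0.5349), np.float64(-0.0557), 390.5), (np.float64(0.547), np.float64(-0.104), 398.0), (np.float64(0.5595), np.float64(-0.1525), 400.5), (np.float64(0.5717), np.float64(-0.2012), 401.0)]
[ 0.541      -0.07983333] [ 0.01228    -0.04850857] 0.05003878397843832 0.2479422329024782
top 130 [(np.float64(0.5103), np.float64(0.0415), 419.0), (np.float64(0.5226), np.float64(-0.007), 412.0), (np.float64(0.535), np.float64(-0.0557), 413.0), (np.float64(0.5472), np.float64(-0.104), 415.0), (np.float64(0.5592), np.float64(-0.1526), 423.0), (np.float64(0.5715), np.float64(-0.2011), 423.0)]

[... 587 characters left out ...]
350.5), (np.float64(0.5351), np.float64(-0.0551), 363.0), (np.float64(0.5472), np.float64(-0.1035), 381.0), (np.float64(0.5593), np.float64(-0.1522), 403.5), (np.float64(0.5714), np.float64(-0.2005), 423.0)]
[ 0.54111667 -0.07936667] [ 0.01211714 -0.04846857] 0.049960259880698556 0.24497866312686373
scene 130 [(np.float64(0.5108), np.float64(0.0422), 358.5), (np.float64(0.523), np.float64(-0.0063), 372.0), (np.float64(0.5351), np.float64(-0.0548), 391.5), (np.float64(0.5473), np.float64(-0.1034), 405.5), (np.float64(0.5595), np.float64(-0.1519), 430.5), (np.float64(0.5716), np.float64(-0.2003), 449.5)]
[ 0.54121667 -0.07908333] [ 0.01216286 -0.04851143] 0.05001293628570878 0.2456575872740009
```

```bash
cat > goal.py <<'E'
import sys, numpy as np
from scipy.spatial.transform import Rotation as Rn
from workcell import monitor
s=monitor.get_obs(); R=Rn.from_quat(s["ee_rot"]).as_matrix()
c=np.array([.541,-.0796]); a=.2465
for k in range(6):
    o=-.125+.05*k; g=np.r_[c+o*np.array([-np.sin(a),np.cos(a)]),float(sys.argv[1])]
    print(k,g.round(4),(1000*R.T@(g-s["position"])).round(1))
x=R[:,0]; e=(a+np.pi-np.arctan2(x[1],x[0])+np.pi)%(2*np.pi)-np.pi
print("roll",-e,"clock",s["clock"],s["position"],s["ft_force"],s["grip_width"])
E
python3 goal.py .231
```

```text
0 [ 0.5715 -0.2008  0.231 ] [-6.057e+02 -6.217e+02  4.000e-01]
1 [ 0.5593 -0.1523  0.231 ] [-5.780e+02 -5.801e+02  4.000e-01]
2 [ 0.5471 -0.1038  0.231 ] [-5.502e+02 -5.386e+02  3.000e-01]
3 [ 0.5349 -0.0554  0.231 ] [-5.224e+02 -4.970e+02  3.000e-01]
4 [ 0.5227 -0.0069  0.231 ] [-4.946e+02 -4.554e+02  2.000e-01]
5 [0.5105 0.0416 0.231 ] [-4.668e+02 -4.139e+02  1.000e-01]
roll -0.589301978866454 clock 0.1 [0.20997177 0.58832365 0.23059858] [ 0.13334221 -0.49538837 -0.86115826] 0.9968586469876805
```

Emit:
{"op": "send_rows", "data": {"offset": [[-31, -28, 0], [-62, -55, 0], [-93, -83, 0], [-124, -110, 0], [-155, -138, 0]], "roll": [-0.118, -0.236, -0.354, -0.472, -0.589], "jaw": 0}}

```text
clock: 0.52
position: [0.3095, 0.4061, 0.231]
ee_rot: [-0.124, 0.992, -0.0, -0.0]
ft_force: [0.8, 0.7, -0.2]
grip_width: 0.299
```

```bash
python3 goal.py .231
```

```text
0 [ 0.5715 -0.2008  0.231 ] [-1.051e+02 -6.527e+02  1.000e-01]
1 [ 0.5593 -0.1523  0.231 ] [-1.051e+02 -6.027e+02  1.000e-01]
2 [ 0.5471 -0.1038  0.231 ] [-1.052e+02 -5.527e+02  1.000e-01]
3 [ 0.5349 -0.0554  0.231 ] [-1.053e+02 -5.027e+02  1.000e-01]
4 [ 0.5227 -0.0069  0.231 ] [-1.053e+02 -4.527e+02  1.000e-01]
5 [0.5105 0.0416 0.231 ] [-105.4 -402.7    0. ]
roll 0.0013834258507756658 clock 0.5167 [0.30951541 0.40610488 0.23096891] [ 0.82664963  0.71009131 -0.22253256] 0.29862138384481773
```

Emit:
{"op": "send_rows", "data": {"offset": [[-10, -40, 0], [-21, -80, 0], [-31, -120, 0], [-42, -160, 0], [-52, -200, 0]], "roll": [0, 0, 0, 0, 0]}}

```text
clock: 0.93
position: [0.4078, 0.2244, 0.2312]
ee_rot: [-0.121, 0.993, 0.0, 0.0]
ft_force: [1.0, 1.3, 0.4]
grip_width: -0.0
```

Emit:
{"op": "send_rows", "data": {"offset": [[-11, -40, 0], [-21, -80, 0], [-32, -120, 0], [-42, -160, 10], [-53, -203, 25]], "roll": [0, 0, 0, 0, 0]}}

```text
clock: 1.35
position: [0.5059, 0.0451, 0.2089]
ee_rot: [-0.121, 0.993, 0.0, 0.001]
ft_force: [0.9, 0.9, -0.4]
grip_width: 0.003
```

```bash
python3 goal.py .105
```

```text
0 [ 0.5715 -0.2008  0.105 ] [  -4.4 -254.5  103.9]
1 [ 0.5593 -0.1523  0.105 ] [  -4.2 -204.5  103.9]
2 [ 0.5471 -0.1038  0.105 ] [  -4.  -154.5  103.9]
3 [ 0.5349 -0.0554  0.105 ] [  -3.8 -104.5  103.9]
4 [ 0.5227 -0.0069  0.105 ] [ -3.6 -54.5 103.9]
5 [0.5105 0.0416 0.105 ] [ -3.3  -4.5 103.9]
roll -0.0044297469392216016 clock 1.35 [0.50594545 0.04509131 0.20890906] [ 0.90670043  0.94786604 -0.38985977] 0.0034581358192227424
```

Emit:
{"op": "send_rows", "data": {"offset": [[0, 0, 30], [0, 0, 60], [0, 0, 85], [0, 0, 95], [0, 0, 95]], "roll": [0, 0, 0, 0, 0]}}

```text
clock: 1.77
position: [0.5032, 0.0469, 0.111]
ee_rot: [-0.121, 0.993, -0.0, -0.002]
ft_force: [0.2, 0.5, 0.1]
grip_width: 0.001
```

```bash
python3 goal.py .100
python3 - <<'E'
from h import *
im,d=eyes.camera("wrist"); cv2.imwrite("pics/w1.png",im)
E
```

```text
0 [ 0.5715 -0.2008  0.1   ] [  -6.9 -256.9   11.1]
1 [ 0.5593 -0.1523  0.1   ] [  -6.7 -206.9   11.1]
2 [ 0.5471 -0.1038  0.1   ] [  -6.5 -156.9   11.1]
3 [ 0.5349 -0.0554  0.1   ] [  -6.3 -106.9   11. ]
4 [ 0.5227 -0.0069  0.1   ] [ -6.1 -56.9  11. ]
5 [0.5105 0.0416 0.1   ] [-5.9 -6.9 11. ]
roll -0.004078097641299294 clock 1.7667 [0.50316288 0.04688687 0.11103553] [0.22595278 0.53890315 0.12734763] 0.0011525024264657712
```

View pics/w1.png

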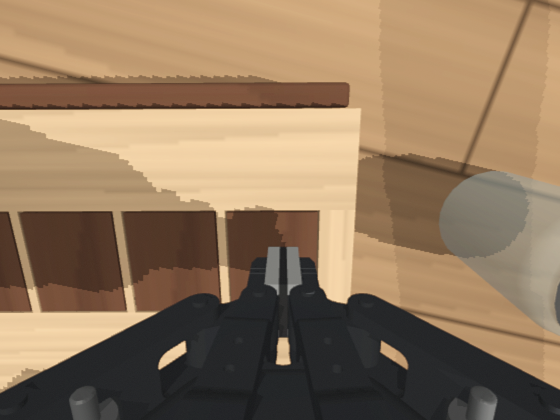

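The wrist view shows the closed fingertips at about (285,260), over the first square (228-320 across, right of its middle). The measured offset agrees, so I'll correct by (-6,-7) mm.

Emit:
{"op": "send_rows", "data": {"offset": [[-3, -3, 2], [-6, -7, 4], [-6, -7, 5], [-6, -7, 6], [-6, -7, 7]], "roll": [0, 0, 0, 0, 0]}}

```text
clock: 2.23
position: [0.5126, 0.0418, 0.1066]
ee_rot: [-0.121, 0.993, 0.0, 0.0]
ft_force: [-0.5, 0.7, -1.0]
grip_width: -0.002
```

Emit:
{"op": "send_rows", "data": {"offset": [[0, 0, 1], [0, 0, 2], [0, 0, 3], [0, 0, 4], [0, 0, 4]], "roll": [0, 0, 0, 0, 0]}}

```text
clock: 2.65
position: [0.5122, 0.0419, 0.102]
ee_rot: [-0.121, 0.993, 0.0, -0.0]
ft_force: [-0.1, 0.6, 0.4]
grip_width: 0.001
```

Emit:
{"op": "send_rows", "data": {"offset": [[0, 0, 0.5], [0, 0, 1], [0, 0, 1], [0, 0, 1], [0, 0, 1]], "roll": [0, 0, 0, 0, 0]}}

```text
clock: 3.07
position: [0.5123, 0.0418, 0.1012]
ee_rot: [-0.121, 0.993, 0.0, 0.0]
ft_force: [0.4, 0.2, 0.6]
grip_width: -0.001
```

Emit:
{"op": "send_rows", "data": {"offset": [[0, 0, 0.5], [0, 0, 1], [0, 0, 1.5], [0, 0, 1.5], [0, 0, 1.5]], "roll": [0, 0, 0, 0, 0]}}

```text
clock: 3.48
position: [0.5124, 0.0418, 0.1001]
ee_rot: [-0.121, 0.993, 0.0, 0.0]
ft_force: [-2.8, -0.2, 6.1]
grip_width: 0.002
```

Emit:
{"op": "send_rows", "data": {"offset": [[0, 0, 0.5], [0, 0, 1], [0, 0, 1], [0, 0, 1], [0, 0, 1]], "roll": [0, 0, 0, 0, 0]}}

```text
clock: 3.9
position: [0.5124, 0.0418, 0.1001]
ee_rot: [-0.121, 0.993, 0.0, 0.0]
ft_force: [-8.6, -1.2, 16.7]
grip_width: 0.0
```

Square 5 is solid: it stopped at z = 0.1001 with the force rising about 10 N/mm. On to square 4.

Emit:
{"op": "send_rows", "data": {"offset": [[0, 0, -6], [1, -25, -6], [2, -50, -6], [2, -50, -4], [2, -50, -3]], "roll": [0, 0, 0, 0, 0]}}

```text
clock: 4.32
position: [0.5225, -0.0087, 0.1017]
ee_rot: [-0.119, 0.993, -0.0, 0.0]
ft_force: [-0.9, 0.6, -0.4]
grip_width: 0.004
```

Emit:
{"op": "send_rows", "data": {"offset": [[0, 0, 1], [0, 0, 1.5], [0, 0, 2], [0, 0, 2.4], [0, 0, 2.4]], "roll": [0, 0, 0, 0, 0]}}

```text
clock: 4.73
position: [0.5222, -0.0064, 0.1001]
ee_rot: [-0.121, 0.993, 0.0, -0.0]
ft_force: [-5.6, -1.4, 11.9]
grip_width: 0.002
```

Square 4 is solid too (11.9 N with no travel). On to square 3.

Emit:
{"op": "send_rows", "data": {"offset": [[0, 0, -6], [0, -25, -6], [0, -50, -6], [0, -50, -4], [0, -50, -3]], "roll": [0, 0, 0, 0, 0]}}

```text
clock: 5.15
position: [0.5344, -0.0563, 0.1023]
ee_rot: [-0.12, 0.993, -0.0, 0.0]
ft_force: [0.5, -0.1, 0.1]
grip_width: -0.002
```

Emit:
{"op": "send_rows", "data": {"offset": [[0, 0, 1], [0, 0, 1.5], [0, 0, 2], [0, 0, 2.7], [0, 0, 2.7]], "roll": [0, 0, 0, 0, 0]}}

```text
clock: 5.57
position: [0.5344, -0.0547, 0.0997]
ee_rot: [-0.121, 0.993, 0.0, 0.0]
ft_force: [-0.4, 1.9, 1.3]
grip_width: 0.003
```

Emit:
{"op": "send_rows", "data": {"offset": [[0, 0, 0.5], [0, 0, 1], [0, 0, 1], [0, 0, 1], [0, 0, 1]], "roll": [0, 0, 0, 0, 0]}}

```text
clock: 5.98
position: [0.5346, -0.0557, 0.0988]
ee_rot: [-0.121, 0.993, 0.0, 0.0]
ft_force: [0.1, 2.1, 2.8]
grip_width: -0.001
```

Square 3 gives: it is 1.2 mm down at 2.8 N. I'll press it fully.

Emit:
{"op": "send_rows", "data": {"offset": [[0, 0, 1.5], [0, 0, 3], [0, 0, 4.5], [0, 0, 5.5], [0, 0, 6.2]], "roll": [0, 0, 0, 0, 0]}}

```text
clock: 6.4
position: [0.5347, -0.0557, 0.0929]
ee_rot: [-0.121, 0.993, 0.0, 0.0]
ft_force: [-4.4, 2.8, 17.2]
grip_width: 0.004
```

Emit:
{"op": "send_rows", "data": {"offset": [[0, 0, 0.3], [0, 0, 0.6], [0, 0, 0.6], [0, 0, 0.6], [0, 0, 0.6]], "roll": [0, 0, 0, 0, 0]}}

```text
clock: 6.82
position: [0.5347, -0.0558, 0.0929]
ee_rot: [-0.121, 0.993, 0.0, 0.0]
ft_force: [-5.0, 2.9, 17.1]
grip_width: 0.002
```

The button is bottomed at 7.1 mm and 17 N. I'll lift straight up and move clear, so the cameras can see.

Emit:
{"op": "send_rows", "data": {"offset": [[0, 0, -3], [0, 0, -8], [0, 0, -20], [0, 0, -50], [0, 0, -90]], "roll": [0, 0, 0, 0, 0]}}

```text
clock: 7.23
position: [0.532, -0.0564, 0.1806]
ee_rot: [-0.12, 0.993, -0.0, -0.003]
ft_force: [0.7, 1.3, -0.9]
grip_width: -0.003
```

Emit:
{"op": "send_rows", "data": {"offset": [[0, 0, -40], [20, 0, -65], [45, 0, -65], [70, 0, -65], [90, 0, -65]], "roll": [0, 0, 0, 0, 0]}}

```text
clock: 7.65
position: [0.4452, -0.0786, 0.2473]
ee_rot: [-0.12, 0.993, -0.0, -0.0]
ft_force: [-0.2, -0.1, -0.1]
grip_width: -0.002
```

Run:
```python
from h import *
from workcell import monitor
a=[]
for n in ("scene","wrist"):
    im,d=eyes.camera(n); a.append(im)
    if n=="scene":
        for k in range(6):
            o=-.125+.05*k; X=np.array([.541-o*np.sin(.2465),-.0796+o*np.cos(.2465),.1])
            p,f=cam(n); q=p["R"]@X+p["t"]; u=int(round(q[0]/q[2]*f+p["cx"])); v=int(round(q[1]/q[2]*f+p["cy"]))
            z=[d[v+j,u+i] for i in(-2,0,2) for j in (-2,0,2)]; w,r=ray(n,(u,v)); print(k,(w+r*np.median(z))[2].round(4))
cv2.imwrite("pics/after.png",cv2.resize(np.hstack(a),(800,300)))
s=monitor.get_obs(); print(s["clock"],s["position"],s["ft_force"])
```

```text
0 0.1001
1 0.1002
2 0.101
3 0.101
4 0.1005
5 0.1016
7.75 [ 0.44453945 -0.07901737  0.24733987] [0.67219772 0.01517975 0.29002214]
```

View pics/after.png

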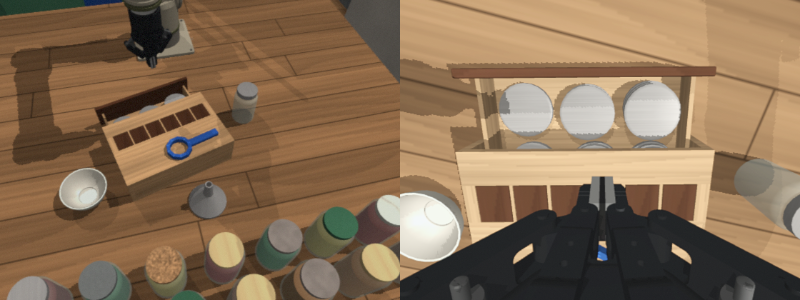

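The drawer is fully out: lids are visible in it at about (590,110) in the wrist half, and its front shows at (145,100) in the scene half. All six squares are flush, and the jar, bowl, funnel and opener have not moved. The arm is clear, so I'm handing in.

```bash
python3 -c "
from workcell import manip; print(manip.hand_in())"
```

```text
the job is handed in; nothing more can be done
None
```

The drawer is open and the job is handed in, at about 7.8 s of the 45 s allowed.

- **Finding the button:** I pressed the squares gently, starting from the +y end. The first two, at y = +125 and +75 mm, were solid, with up to about 17 N on them. The third, at y = +25 mm, gave way at 2–3 N.
- **Pressing it:** I pressed it to its stop, about 7.1 mm down at about 17 N, and then lifted straight off.
- **Last checks:** In the last scene and wrist pictures the drawer is out, judged by eye. The depth reading puts all six squares flush at z of about 0.100–0.102 m. By eye, the jar, bowl, funnel and opener are where they were. The arm was clear, with wrist force readings at noise level.

No check failed or disagreed. One early move stopped about 7 mm short because of the speed limit, and I corrected it before touching the box.

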